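# Top up and square a pile of cooling plates in the stacking jig

### The arm

A 6-joint arm with a two-finger parallel gripper is mounted at the origin on the work surface. World frame = base frame: x ahead of the robot, y to its left, z up, the work surface at z = 0. Lengths are in mm, angles in rad, forces in N, time in s.
With the tool pointing down it reaches from about 400 to 925 mm from the base axis. Payload 12.5 kg.
Tool frame: the origin (TCP) lies at the very end of the fingers, on their centre line; the grasp point (between the pads) lies 19 mm behind it; z points along the fingers, y is the line along which they close (so a half turn about z gives the same grasp; the last joint's range is limited). The gripper opens to 95 mm and grips with 3 to 60 N. Pads are 20 mm wide; open, the fingers measure 119 mm over their backs; the gripper's body (75 mm by 180 mm) begins 59 mm behind the grasp point.
Start: joints at [-1.42, 0.491, 1.559, -0, 1.092, -0.106], TCP at [158.764, -604.517, 214.661] pointing down, gripper open.
Joint ranges: [-3.1, 3.1], [-0.84, 2.19], [0.05, 2.79], [-1.13, 4.28], [0.06, 2.93], [-2.69, 2.69]. Speed limits (rad/s): [2.22, 2.22, 2.79, 3.14, 3.14, 3.14].

### API

Orientations are given as [roll, pitch, yaw] about the fixed x, y, z axes, in that order (R = Rz(yaw) Ry(pitch) Rx(roll)).
In Python, from cell import * gives the robot as it stands.
- The arm moves only by the tool jog_arm, never from a script. Its argument "targets" is a list of rows, each an object with "turn": the turn, a rotation vector about the world's x, y, z in degrees, a list of three; "slide": the shift along the world's x, y, z in mm, a list of three; "claw": the opening in per cent of the stroke, from 0 (shut) to 100 (fully open). In form: [{"turn": [wx, wy, wz], "slide": [x, y, z], "claw": claw}, ...]. A call has 1 to 5 rows; each row shifts and turns the commanded pose from where the row before left it; what a row does not reach is not made up. A row lasts 1/8 s, in which the tool goes at most 62.5 mm and 10.7 degrees, less where a joint would pass 70% of its speed; a pose out of reach is approached as far as the arm can. A call with a gripper value outside its range is refused whole. The fingers move at their own pace and stop on an object; the grip force is fixed at half the most. Time passes only in rows, so rows that do not move let the fingers close. It gives the time, the measured TCP pose, the force, the opening and the grip force at its end, in the units of the state.
- state(): the state, without advancing time (a new reading comes with each control period).
- read_camera(name): name is "scene" or "top" or "wrist"; returns a dict with "frame" (384x512x3 uint8, blue, green, red), "mtx" (3x3 intrinsics, pixels), "R" (3x3) and "t" (3): a world point X has camera coordinates R X + t. Camera axes: x right, y down, z forward; pixel columns grow to the right and rows downward; lengths in mm; the calibration is good to about 2 mm. The wrist camera is an equidistant fisheye: a pixel r from the principal point sees the ray r / f radians off the axis. A picture is of the moment at which its call begins. There is no depth.
- job_done(): hands the job in; it is judged then, once.
Trained networks look in the newest picture that a camera, given by its name, has taken for a name from the list of things; names that differ only in an ending like _2 or _b are one class to them, and where a whole thing is asked for, a point or a joint stands for the part that bears it (a point fixed in the world has none). Each returns a list of dicts, best first, with "conf" (0 to 1); they miss things now and then, are a little off and sometimes report something else, mostly with a low value. They report only what shows in the picture. A call takes as long as a camera call. They do not tell look-alikes from the thing itself.
- look_for(query, camera): "xy" ([column, row] in pixels, amid what is visible of it).
The state is a dict: "t": time; "joints": joint angles; "qvel": joint speeds; "tau": joint torques, N m; "eef_pos": TCP position; "tcp_rot": TCP orientation; "ft_force": force on the tool from outside, world axes, zero at the start; "moment": the same for the moment, N m; "opening": opening from 0.0 (shut) to 1.0 (fully open); "grip_force": force on a finger pad.
Only numpy, scipy, OpenCV 4.12 (cv2) and the standard library are available. Lean on these libraries where they do the work, as an engineer would, in place of code of your own. Each camera call takes 0.05 s, during which the arm holds its last target. There are 200 camera calls.

### The job

In the stacking jig, slide the cooling plate that waits on the two rails across onto the crooked pile of two, so that it becomes the top one; do not lift any plate out. Then square up the pile by pushing its edges gently, until all three plates lie flat, squarely one over the other and flush against both the end stop and the back fence. Leave the bolt bin, the nut driver and the spanner where they are.

Things in the scene. Friction and masses are not known exactly. Their poses are not given: they have to be found in the camera images.
- jig: fixed steel jig, base 8 mm thick; origin on the table, x away from the robot, y left along the rails, z up. Base spans x -100..110, y -185..205 mm. At its -y end is the bay for the pile, with walls on two sides (end stop, back fence), its robot side (-x) open; the rails lie at its +y side
- bay (a point): centre of the bay on the top of the base (8 mm above the table), axes as the jig's, at x 0, y -100 mm in the jig; a squared plate's centre lies over this point with its 160 mm length along x; pile and rails are then 28 mm apart
- end_stop (a point): middle of the top edge of the end stop's inner face: a wall along x closing the -y side of the bay, inner face at jig y = -160 mm, 150 mm long, 14 mm thick, top 50 mm above the table
- back_fence (a point): middle of the top edge of the back fence's inner face: a wall along y closing the far (+x) side of the bay, inner face at jig x = 80 mm, y -162..-38 mm, then flared outwards, 14 mm thick, top 50 mm above the table
- rails (a point): point midway between the two feed rails, at the height of their tops (35 mm above the table). Rails run along jig y from -12 to 188 mm, at x -85..-38 and x 38..85 mm; between them an open slot 76 mm wide goes down to the base and is open at both ends, so a closed gripper can travel along it
- lower_plate: bare aluminium cooling plate, flat on both faces, 160 (its x) x 120 (its y) x 12 mm (z), 0.35 kg, four dark bolt-hole marks at the corners and shallow lines on top; origin at the centre of its underside, z up; all plates alike. Bottom of the pile, lying crooked on the jig's base
- middle_plate: bare aluminium cooling plate, flat on both faces, 160 (its x) x 120 (its y) x 12 mm (z), 0.35 kg, four dark bolt-hole marks at the corners and shallow lines on top; origin at the centre of its underside, z up; all plates alike. Lies crooked on the lower plate; its top is 32 mm above the table
- feed_plate: bare aluminium cooling plate, flat on both faces, 160 (its x) x 120 (its y) x 12 mm (z), 0.35 kg, four dark bolt-hole marks at the corners and shallow lines on top; origin at the centre of its underside, z up; all plates alike. Waits crooked across the two rails, underside 35 mm above the table, 3 mm higher than the top of the pile
- bolt_bin: bystander: blue open bin full of bolts, 200 x 260 x 100 mm, to the right; origin at the centre of its underside
- nut_driver: bystander: red and green inline nut driver, 280 mm long along its x, 36 mm high, to the left; origin on the table under its middle
- spanner: bystander: steel spanner, 190 mm long along its x, to the left near the robot; origin under its middle
There are look-alikes about, which are no part of the job. What is shaped like the feed_plate but green is not meant.

How it is judged (in metres and radians):
On the way:
1. the plate from the rails lies flat on the pile, clear of the rails (z of feed_plate in the frame of bay between 0.021 and 0.0258 m and horizontal distance between feed_plate and bay below 0.045 m and angle between feed_plate's own z axis and vertical below 0.03 rad), for 0.1 s.
At the end, for the whole second after the job is handed in: all three plates lie flat (tilt under 0.03 rad) and at rest in the bay, lower, middle and feed plate in this order from the bottom, each within 4 mm in x and in y of the squared place and turned less than 0.035 rad from it, so flush with both walls and each other (x of lower_plate in the frame of bay between -0.004 and 0.004 m and y of lower_plate in the frame of bay between -0.004 and 0.004 m and angle between the x axis of each of lower_plate, middle_plate, feed_plate and the x axis of bay, either way round below 0.035 rad and angle between each of lower_plate, middle_plate, feed_plate's own z axis and vertical below 0.03 rad and z of lower_plate in the frame of bay between -0.003 and 0.003 m and linear speed of each of lower_plate, middle_plate, feed_plate below 0.01 m/s and x of middle_plate in the frame of bay between -0.004 and 0.004 m and y of middle_plate in the frame of bay between -0.004 and 0.004 m and z of middle_plate in the frame of bay between 0.009 and 0.015 m and x of feed_plate in the frame of bay between -0.004 and 0.004 m and y of feed_plate in the frame of bay between -0.004 and 0.004 m and z of feed_plate in the frame of bay between 0.021 and 0.027 m); the robot touches nothing.
It fails at once if a plate is lifted out instead of slid (z of lower_plate in the frame of bay above 0.025 m or z of middle_plate in the frame of bay above 0.037 m or z of feed_plate in the frame of bay above 0.05 m).
It fails at once if a plate is pushed roughly, with more than 60 N (contact force between the fingers and lower_plate above 60 N or contact force between the fingers and middle_plate above 60 N or contact force between the fingers and feed_plate above 60 N).
It fails at once if a bystander is disturbed (moved more than 30 mm) (distance of any of bolt_bin, nut_driver, spanner from where it was at the start of the episode above 0.03 m).
It also fails if it takes over 61 s, if anything falls off the work surface, if the arm or the gripper's body presses on something with over 40 N, if the wrist force passes 120 N, or if a joint passes its speed limit or range.

## Working session

There is one attempt and no reset: what is moved stays moved. The work goes in short steps, Python scripts to look and compute and a tool call to move; the robot and the scene stay as the last step left them, time stands still between calls to the robot, and variables do not carry over. Pictures are saved under pics/ and viewed, at most 10 in all, crops included, and the job is handed in when it is done.

Besides the shell and the picture viewer there is one more tool, called after "Request:" as a command line: name --argument value ..., lists and objects as JSON in quotes. jog_arm: Moves the arm, as the interface text tells. Its arguments: {"type":"object","properties":{"targets":{"type":"array","items":{"type":"object","properties":{"turn":{"type":"array","items":{"type":"number"}},"slide":{"type":"array","items":{"type":"number"}},"claw":{"type":"number"}}}}},"required":["targets"]}

```bash
mkdir -p pics; ls; python3 - <<'E'
from cell import *
import cv2
print(state())
for c in ["top","scene"]:
    r=read_camera(c); cv2.imwrite(f"pics/{c}0.png",r["frame"]); print(c,r["mtx"],r["R"],r["t"])
    for n in ["jig","lower_plate","feed_plate","end_stop","back_fence","rails","bay"]:
        try: print(n,[(d["xy"],d["conf"]) for d in look_for(n,c)][:3])
        except Exception as e: print(n,e)
E
```

```text
pics
{'t': 0.0, 'joints': array([-1.41960388e+00,  4.91564000e-01,  1.55943665e+00, -3.63185968e-05,
        1.09168060e+00, -1.05595140e-01]), 'qvel': array([-3.36037008e-04, -2.62329200e-04,  3.59890401e-05,  1.28250038e-03,
       -8.04210328e-04, -7.67009258e-04]), 'tau': array([-3.04962614e-04, -6.12647223e+01, -2.58182359e+01,  6.92291977e-02,
        4.82038292e-02, -1.17481432e-04]), 'eef_pos': array([ 158.71530423, -604.27055279,  214.06339149]), 'tcp_rot': array([-3.14050672e+00, -8.27059374e-05,  2.56804306e-01]), 'ft_force': array([-0.1590867 , -0.00578503, -0.10883553]), 'moment': array([-0.00257798, -0.03721388, -0.00310897]), 'grip_force': 0.0, 'opening': 0.9990377137641043}
top [[448.08523036   0.         250.9047796 ]
 [  0.         448.08523036 196.54267841]
 [  0.           0.           1.        ]] [[-0.01347771 -0.99981557  0.01368133]
 [-0.98137922  0.0106048  -0.19178727]
 [ 0.19160681 -0.01601143 -0.98134116]] [-5.26770350e-02  5.19217728e+02  1.58076951e+03]
jig [([232.9, 171.4], 0.87)]
lower_plate [([258.3, 195.3], 0.56)]
feed_plate [([214.8, 180.6], 0.82), ([291.8, 242.0], 0.81), ([226.6, 247.2], 0.76)]
end_stop [([235.6, 170.2], 0.94)]
back_fence [([238.5, 175.3], 0.6)]
rails [([234.8, 171.6], 0.9), ([378.0, 193.0], 0.72)]
bay [([234.8, 170.1], 0.88)]
scene [[369.22178872   0.         254.56346277]
 [  0.         369.22178872 192.16858579]
 [  0.           0.           1.        ]] [[ 0.58745079  0.80923559 -0.00627146]
 [ 0.53308202 -0.39278924 -0.74935984]
 [-0.60887202  0.43686883 -0.66213329]] [-300.22276394 -211.42044863 1489.16441471]
jig [([286.9, 232.7], 0.88)]
lower_plate []
feed_plate [([247.6, 175.4], 0.92), ([180.6, 200.2], 0.88), ([300.8, 200.7], 0.64)]
end_stop [([289.2, 233.2], 0.96)]
back_fence [([290.2, 235.3], 0.59)]
rails [([289.8, 231.1], 0.92)]
bay [([288.3, 233.9], 0.86)]
```

```bash
python3 - <<'E'
import cv2
a=cv2.imread("pics/top0.png")[100:290,140:400]
cv2.imwrite("pics/top0c.png",cv2.resize(a,(780,570),interpolation=cv2.INTER_CUBIC))
E
```

```text
(no output)
```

View pics/top0c.png

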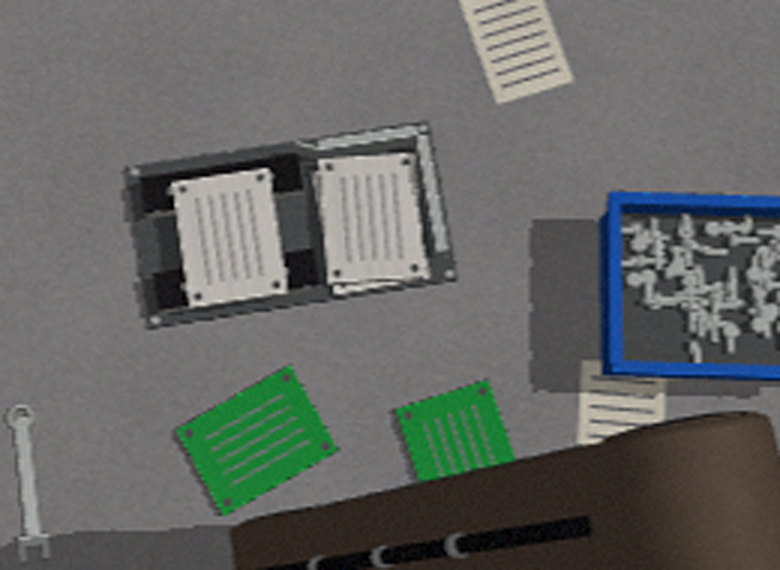

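View pics/scene0.png

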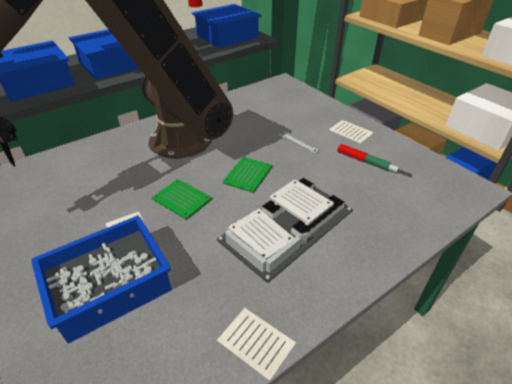

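The top crop shows the jig (crop corners ≈ (127,170), (428,124), (455,277), (148,326)). The feed plate is on the rails at about (230,238) and the pile at about (372,220). The green plates are the look-alikes, near the robot.

```bash
cat > h.py <<'E'
import numpy as np, cv2
from scipy.optimize import least_squares
TOP=dict(mtx=np.array([[448.08523036,0,250.9047796],[0,448.08523036,196.54267841],[0,0,1]]),
R=np.array([[-0.01347771,-0.99981557,0.01368133],[-0.98137922,0.0106048,-0.19178727],[0.19160681,-0.01601143,-0.98134116]]),t=np.array([-5.26770350e-02,5.19217728e+02,1.58076951e+03]))
def ray(c,px,fish=False):
    K=np.asarray(c["mtx"]);d=(np.array(px,float)-[K[0,2],K[1,2]])/[K[0,0],K[1,1]]
    if fish:
        r=np.hypot(*d);s=np.sin(r)/r if r>1e-9 else 1
        v=np.array([d[0]*s,d[1]*s,np.cos(r)])
    else: v=np.array([*d,1])
    R=np.asarray(c["R"]);t=np.asarray(c["t"]).ravel()
    return -R.T@t, R.T@v
def onz(c,px,z,fish=False):
    o,v=ray(c,px,fish); return (o+v*(z-o[2])/v[2])[:2]
def proj(c,X,fish=False):
    X=np.atleast_2d(X);K=np.asarray(c["mtx"]);p=X@np.asarray(c["R"]).T+np.asarray(c["t"]).ravel()
    if fish:
        n=np.hypot(p[:,0],p[:,1]);k=np.arctan2(n,p[:,2])/n
        q=p[:,:2]*k[:,None]
    else: q=p[:,:2]/p[:,2:]
    return q*[K[0,0],K[1,1]]+[K[0,2],K[1,2]]
def fit(model,pts):
    """rigid 2D: world = c + Rot(a) model"""
    m=np.array(model,float);p=np.array(pts)
    mc=m-m.mean(0);pc=p-p.mean(0)
    a=np.arctan2((mc[:,0]*pc[:,1]-mc[:,1]*pc[:,0]).sum(),(mc*pc).sum())
    Rm=np.array([[np.cos(a),-np.sin(a)],[np.sin(a),np.cos(a)]])
    t=p.mean(0)-Rm@m.mean(0)
    return t,a,np.linalg.norm(p-(m@Rm.T+t),axis=1)
PL=[(80,60),(80,-60),(-80,-60),(-80,60)]
JB=[(110,205),(110,-185),(-100,-185),(-100,205)]
def tojig(j,p,a):
    t,ja=j;c,s=np.cos(ja),np.sin(ja);d=np.array(p)-t
    return np.array([c*d[0]+s*d[1],-s*d[0]+c*d[1]]),a-ja
E
python3 - <<'E'
from h import *
cr=lambda L:[(140+x/3,100+y/3) for x,y in L]
for n,m,z,L in [("jig",JB,8,[(127,170),(428,124),(455,277),(148,326)]),("feed",PL,47,[(171,183),(268,169),(288,289),(190,306)]),("mid",PL,32,[(317,160),(413,153),(430,277),(329,283)])]:
    f=fit(m,[onz(TOP,p,z) for p in cr(L)]); print(n,f)
    if n=="jig":j=f[:2]
    else: print(tojig(j,*f[:2]))
print(j[0])
E
```

```text
jig (array([609.52206506,  34.69333039]), np.float64(0.14785481895868205), array([4.57091451, 3.92754945, 4.97550576, 3.74349398]))
feed (array([587.80633744, 119.33690597]), np.float64(0.15441417011132744), array([1.74108052, 3.50802651, 3.19829157, 1.98925951]))
(array([-9.00938345, 86.9191505 ]), np.float64(0.006559351152645387))
mid (array([613.14326286, -56.91910065]), np.float64(0.08109193667057338), array([1.40334896, 1.76314831, 3.54338822, 2.89487987]))
(array([ -9.9143525 , -91.14634501]), np.float64(-0.06676288228810867))
[609.52206506  34.69333039]
```

Request:
jog_arm --targets '[{"turn": [0, 0, 6.5], "slide": [30, 47, 10], "claw": 100}, {"turn": [0, 0, 6.5], "slide": [30, 47, 10], "claw": 100}, {"turn": [0, 0, 6.5], "slide": [30, 47, 10], "claw": 100}, {"turn": [0, 0, 6.5], "slide": [30, 47, 10], "claw": 100}, {"turn": [0, 0, 6.5], "slide": [30, 47, 10], "claw": 100}]'

```text
t: 1.42
eef_pos: [309.5, -368.0, 265.2]
tcp_rot: [3.141, 0.0, 0.828]
ft_force: [0.9, 0.1, 0.8]
opening: 1.002
grip_force: 0.0
```

Request:
jog_arm --targets '[{"turn": [0, 0, 6.5], "slide": [30, 47, 10], "claw": 100}, {"turn": [0, 0, 6.5], "slide": [30, 47, 10], "claw": 100}, {"turn": [0, 0, 6.5], "slide": [30, 47, 10], "claw": 100}, {"turn": [0, 0, 6.5], "slide": [30, 47, 10], "claw": 100}, {"turn": [0, 0, 6.5], "slide": [30, 47, 10], "claw": 100}]'

```text
t: 2.05
eef_pos: [459.5, -132.8, 315.3]
tcp_rot: [3.141, 0.0, 1.395]
ft_force: [1.0, -0.9, -0.2]
opening: 1.002
grip_force: 0.0
```

Request:
jog_arm --targets '[{"turn": [0, 0, 6.5], "slide": [30, 47, 0], "claw": 100}, {"turn": [0, 0, 6.5], "slide": [30, 47, 0], "claw": 100}, {"turn": [0, 0, 5.7], "slide": [30, 46, 0], "claw": 100}, {"turn": [0, 0, 0], "slide": [0, 0, 0], "claw": 100}]'

```text
t: 2.55
eef_pos: [549.8, 8.2, 314.2]
tcp_rot: [-3.141, -0.0, 1.723]
ft_force: [-1.6, -1.0, 0.4]
opening: 1.001
grip_force: 0.0
```

```bash
python3 - <<'E'
from cell import *
import cv2,pickle
s=state(); print(s["t"],s["eef_pos"],s["tcp_rot"])
r=read_camera("wrist"); pickle.dump(r,open("w1.pkl","wb")); print(r["mtx"],r["R"],r["t"])
cv2.imwrite("pics/w1.png",cv2.resize(r["frame"],(768,576),interpolation=cv2.INTER_CUBIC))
E
```

```text
2.55 [549.83339963   8.19112762 314.17651831] [-3.14142191e+00 -4.23167211e-04  1.72254530e+00]
[[297.31863964   0.         251.96144043]
 [  0.         297.31863964 191.86083738]
 [  0.           0.           1.        ]] [[ 9.88469585e-01  1.51417655e-01  7.57294040e-04]
 [ 1.46367674e-01 -9.56759995e-01  2.51369879e-01]
 [ 3.87863864e-02 -2.48360637e-01 -9.67890805e-01]] [-544.33268103 -125.05470912  465.21857926]
```

View pics/w1.png

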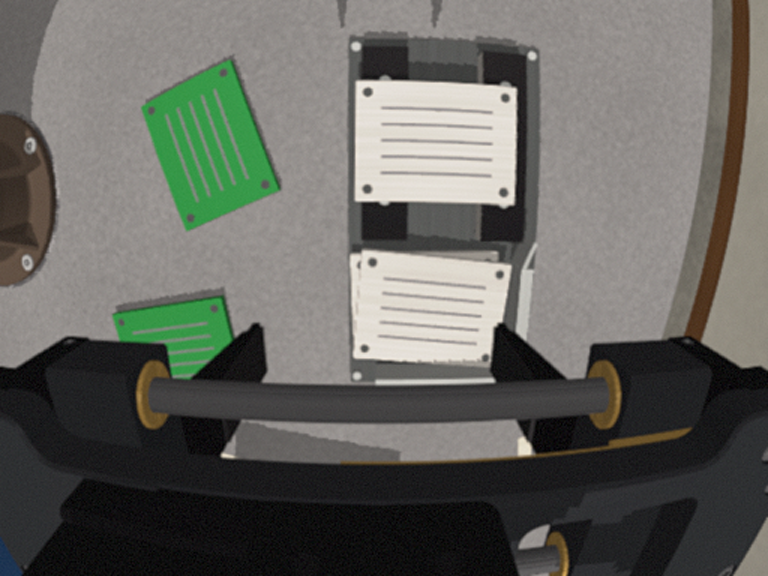

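The wrist view shows the feed plate with corners at (518,90), (516,206), (355,202), (356,82). The middle plate has corners at (511,265), (493,363), (355,358), (362,250). Three jig base corners show at (350,38), (538,48) and (352,382).

```bash
python3 - <<'E'
from h import *
import pickle
w=pickle.load(open("w1.pkl","rb"))
g=lambda L,z:[onz(w,(x/1.5,y/1.5),z,True) for x,y in L]
f=fit([(-100,205),(110,205),(-100,-185)],g([(350,37),(538,47),(351,382)],8)); print("jig",f); j=f[:2]
for n,z,L in [("feed",47,[(518,90),(516,206),(355,202),(356,82)]),("mid",32,[(511,265),(493,363),(355,358),(362,250)])]:
    f=fit(PL,g(L,z)); print(n,f,tojig(j,*f[:2]))
E
```

```text
jig (array([614.29106779,  35.753726  ]), np.float64(0.15101336112228342), array([1.91803602, 1.94208506, 0.27390504]))
feed (array([591.7613037 , 118.55152992]), np.float64(0.14333721763341387), array([0.96813859, 1.00766477, 0.89208611, 0.71592551])) (array([-9.81725115, 85.2448719 ]), np.float64(-0.007676143488869552))
mid (array([616.9655311 , -53.80143467]), np.float64(0.07350408606059479), array([3.0325765 , 4.76478491, 1.93808717, 1.44425688])) (array([-10.82865615, -88.93829188]), np.float64(-0.07750927506168863))
```

Request:
jog_arm --targets '[{"turn": [0, 0, 0], "slide": [6.8, 50.5, -30], "claw": 100}, {"turn": [0, 0, 0], "slide": [6.8, 50.5, -30], "claw": 100}, {"turn": [0, 0, 0], "slide": [6.8, 50.5, -30], "claw": 100}, {"turn": [0, 0, 0], "slide": [6.8, 50.5, -30], "claw": 100}, {"turn": [0, 0, 0], "slide": [0, 0, -40], "claw": 100}]'

```text
t: 3.22
eef_pos: [576.2, 209.2, 154.2]
tcp_rot: [3.14, -0.0, 1.719]
ft_force: [-0.1, -1.1, -0.8]
opening: 1.0
grip_force: 0.0
```

Request:
jog_arm --targets '[{"turn": [0, 0, 0], "slide": [0, 0, -40], "claw": 100}, {"turn": [0, 0, 0], "slide": [0, 0, -40], "claw": 100}, {"turn": [0, 0, 0], "slide": [0, 0, -20], "claw": 100}, {"turn": [0, 0, 0], "slide": [0, 0, 0], "claw": 100}, {"turn": [0, 0, 0], "slide": [0, 0, 0], "claw": 100}]'

```text
t: 3.85
eef_pos: [576.5, 206.9, 55.8]
tcp_rot: [3.14, -0.0, 1.717]
ft_force: [-0.3, -0.1, 0.8]
opening: 1.004
grip_force: 0.0
```

```bash
python3 - <<'E'
from cell import *
import cv2,pickle
s=state(); print(s["t"],s["eef_pos"],s["tcp_rot"],s["ft_force"])
r=read_camera("wrist"); pickle.dump(r,open("w2.pkl","wb"))
cv2.imwrite("pics/w2.png",cv2.resize(r["frame"],(768,576),interpolation=cv2.INTER_CUBIC))
E
```

```text
3.85 [576.51816602 206.92181215  55.79281159] [ 3.14018864e+00 -6.75926845e-05  1.71657541e+00] [-0.28937649 -0.13764286  0.80026292]
```

View pics/w2.png

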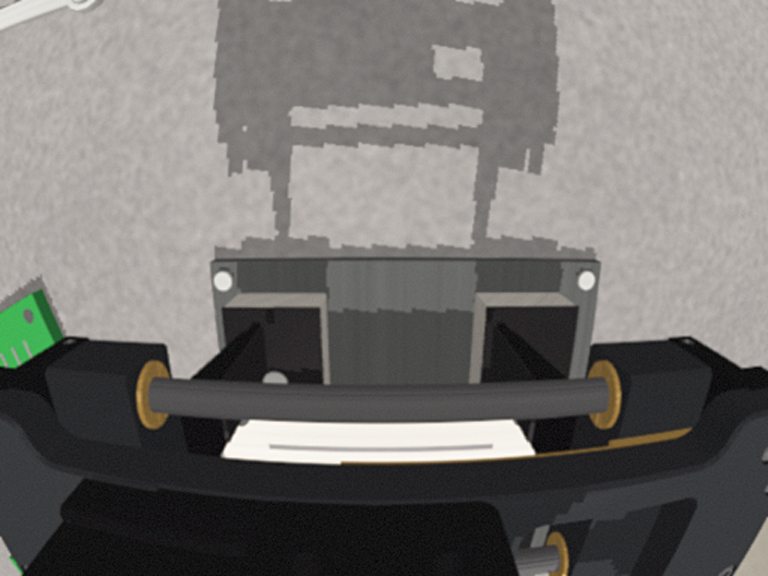

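The fingers stand clear beyond the feed plate's +y edge (plate edge near row 425, fingertips near rows 325). The jig's +y base corners are at (213,262) and (598,262).

```bash
python3 - <<'E'
from h import *
import pickle
w=pickle.load(open("w2.pkl","rb")); g=lambda x,y,z:onz(w,(x/1.5,y/1.5),z,True)
a=g(213,262,8);b=g(598,262,8);d=b-a;print(a,b,np.hypot(*d),np.arctan2(d[1],d[0]))
th=np.arctan2(d[1],d[0]);m=(a+b)/2
u=np.array([np.cos(th),np.sin(th)]);v=np.array([-u[1],u[0]])
print("jig",m-5*u-205*v)
print(g(238,425,47),g(525,425,47), g(326,293,35),g(476,293,35))
E
```

```text
[487.61922886 222.96081114] [688.72009217 252.9868994 ] 203.33008434866028 0.1482136928004722
jig [613.49716575  34.48302629]
[515.8553798  154.87922052] [652.22998783 174.44233656] [550.43911037 222.96626142] [616.3585133  232.58927371]
```

Request:
jog_arm --targets '[{"turn": [0, 0, 0.2], "slide": [0, 0, -9], "claw": 100}, {"turn": [0, 0, 0], "slide": [0, 0, -8], "claw": 100}, {"turn": [0, 0, 0], "slide": [0, 0, 0], "claw": 100}]'

```text
t: 4.28
eef_pos: [575.6, 207.4, 36.9]
tcp_rot: [-3.14, 0.0, 1.721]
ft_force: [-0.4, -0.1, -0.6]
opening: 0.999
grip_force: 0.0
```

Request:
jog_arm --targets '[{"turn": [0, 0, 0], "slide": [1.2, -7.9, 1.5], "claw": 100}, {"turn": [0, 0, 0], "slide": [1.2, -7.9, 0], "claw": 100}, {"turn": [0, 0, 0], "slide": [1.2, -7.9, 0], "claw": 100}, {"turn": [0, 0, 0], "slide": [1.2, -7.9, 0], "claw": 100}, {"turn": [0, 0, 0], "slide": [1.2, -7.9, 0], "claw": 100}]'

```text
t: 4.9
eef_pos: [582.1, 167.4, 39.2]
tcp_rot: [3.141, -0.0, 1.721]
ft_force: [-0.3, 0.5, 0.4]
opening: 0.999
grip_force: 0.4
```

Request:
jog_arm --targets '[{"turn": [0, 0, 0], "slide": [1.2, -7.9, 0], "claw": 100}, {"turn": [0, 0, 0], "slide": [1.2, -7.9, 0], "claw": 100}, {"turn": [0, 0, 0], "slide": [1.2, -7.9, 0], "claw": 100}, {"turn": [0, 0, 0], "slide": [1.2, -7.9, 0], "claw": 100}, {"turn": [0, 0, 0], "slide": [1.2, -7.9, 0], "claw": 100}]'

```text
t: 5.52
eef_pos: [588.0, 128.0, 39.1]
tcp_rot: [3.142, 0.0, 1.721]
ft_force: [-0.3, 0.8, -0.4]
opening: 0.999
grip_force: 0.4
```

Request:
jog_arm --targets '[{"turn": [0, 0, 0], "slide": [1.2, -7.9, 0], "claw": 100}, {"turn": [0, 0, 0], "slide": [1.2, -7.9, 0], "claw": 100}, {"turn": [0, 0, 0], "slide": [1.2, -7.9, 0], "claw": 100}, {"turn": [0, 0, 0], "slide": [1.2, -7.9, 0], "claw": 100}, {"turn": [0, 0, 0], "slide": [1.2, -7.9, 0], "claw": 100}]'

```text
t: 6.15
eef_pos: [594.0, 88.4, 39.2]
tcp_rot: [3.142, -0.0, 1.721]
ft_force: [0.1, 1.5, 0.6]
opening: 1.002
grip_force: 0.4
```

Request:
jog_arm --targets '[{"turn": [0, 0, 0], "slide": [1.2, -7.9, -0.8], "claw": 100}, {"turn": [0, 0, 0], "slide": [1.2, -7.9, -0.7], "claw": 100}, {"turn": [0, 0, 0], "slide": [1.2, -7.9, 0], "claw": 100}, {"turn": [0, 0, 0], "slide": [1.2, -7.9, 0], "claw": 100}, {"turn": [0, 0, 0], "slide": [1.2, -7.9, 0], "claw": 100}]'

```text
t: 6.78
eef_pos: [600.0, 49.0, 37.6]
tcp_rot: [3.142, 0.0, 1.721]
ft_force: [-0.6, 0.6, -1.0]
opening: 0.999
grip_force: 0.3
```

Request:
jog_arm --targets '[{"turn": [0, 0, 0], "slide": [1.0, -6.5, 0], "claw": 100}, {"turn": [0, 0, 0], "slide": [1.0, -6.5, 0], "claw": 100}, {"turn": [0, 0, 0], "slide": [1.0, -6.5, 0], "claw": 100}, {"turn": [0, 0, 0], "slide": [1.0, -6.5, 0], "claw": 100}, {"turn": [0, 0, 0], "slide": [0, 0, 0], "claw": 100}]'

```text
t: 7.4
eef_pos: [604.1, 23.0, 37.7]
tcp_rot: [3.141, 0.0, 1.721]
ft_force: [-0.5, -0.1, 0.4]
opening: 1.002
grip_force: 0.0
```

```bash
python3 - <<'E'
from cell import *
import cv2,pickle
s=state(); print(s["t"],s["eef_pos"],s["ft_force"])
r=read_camera("scene"); pickle.dump(r,open("s3.pkl","wb"))
cv2.imwrite("pics/s3.png",cv2.resize(r["frame"][160:290,190:370],(774,559),interpolation=cv2.INTER_CUBIC))
E
```

```text
7.4 [604.07680465  22.96271564  37.69697222] [-0.48356259 -0.05131466  0.38138   ]
```

View pics/s3.png

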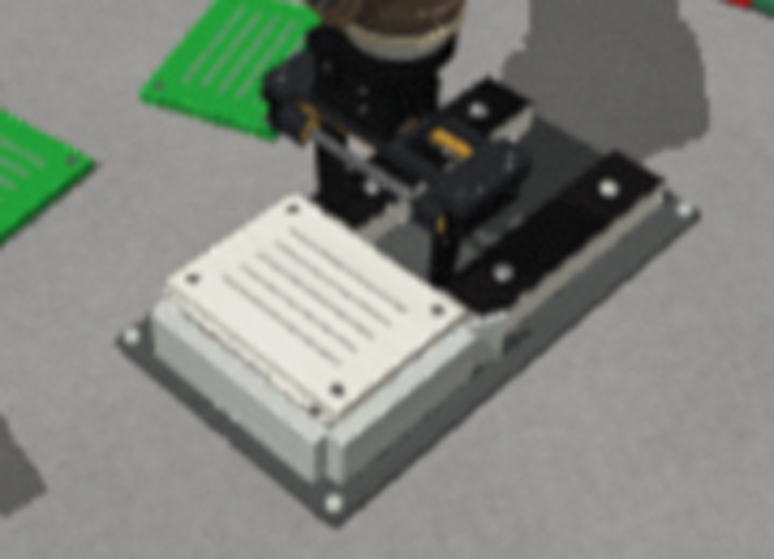

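The plate is already flat on the pile and clear of the rails. I'll finish this stroke, back off, narrow the claw and drop it into the slot.

Request:
jog_arm --targets '[{"turn": [0, 0, 0], "slide": [1.0, -6.9, 0], "claw": 100}, {"turn": [0, 0, 0], "slide": [1.0, -6.9, 0], "claw": 100}, {"turn": [0, 0, 0], "slide": [0, 0, 0], "claw": 100}, {"turn": [0, 0, 0], "slide": [-2.4, 15.8, 0], "claw": 100}, {"turn": [0, 0, 0], "slide": [-2.4, 15.8, 5], "claw": 40}]'

```text
t: 8.07
eef_pos: [600.7, 42.6, 42.6]
tcp_rot: [-3.141, -0.0, 1.721]
ft_force: [-1.0, 0.7, -0.2]
opening: 0.943
grip_force: 0.0
```

Request:
jog_arm --targets '[{"turn": [0, 0, 0], "slide": [10.0, 9.4, 0], "claw": 40}, {"turn": [0, 0, 0], "slide": [0, 0, 0], "claw": 40}, {"turn": [0, 0, 0], "slide": [0, 0, 0], "claw": 40}, {"turn": [0, 0, 0], "slide": [0, 0, 0], "claw": 40}]'

```text
t: 8.57
eef_pos: [611.0, 50.4, 42.5]
tcp_rot: [-3.141, -0.0, 1.721]
ft_force: [0.3, -0.7, -0.1]
opening: 0.534
grip_force: 0.0
```

```bash
cat >> h.py <<'E'
J=(np.array([613.4,34.8]),0.149)
E
python3 - <<'E'
from cell import *
from h import *
import cv2,pickle
s=state(); print(s["t"],s["eef_pos"],s["opening"],tojig(J,s["eef_pos"][:2],s["tcp_rot"][2]-np.pi/2))
r=read_camera("wrist"); pickle.dump(r,open("w4.pkl","wb"))
cv2.imwrite("pics/w4.png",cv2.resize(r["frame"],(768,576),interpolation=cv2.INTER_CUBIC))
E
```

```text
8.575 [611.01569892  50.35403858  42.50951241] 0.5340804969885836 (array([-0.04889714, 15.73564796]), np.float64(0.0009216279265369665))
```

View pics/w4.png

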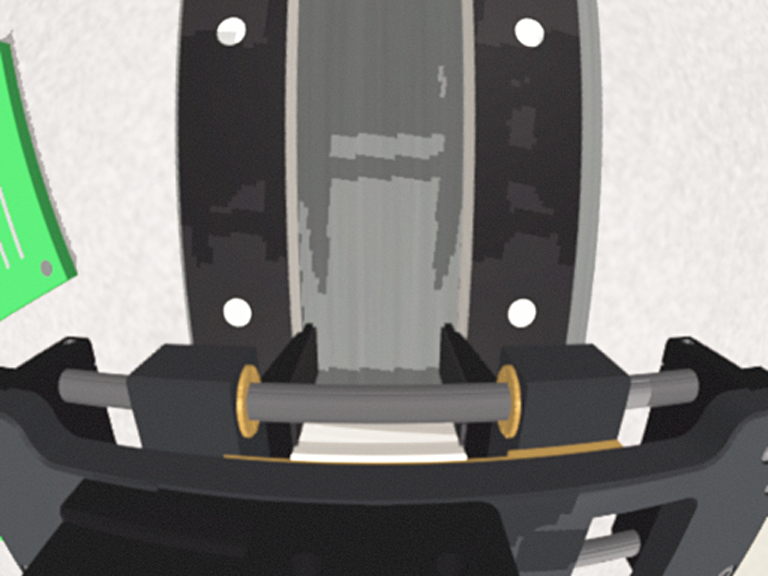

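The fingers are centred in the slot (fingers at columns 310 and 445, slot 297–465 at that row). I'll let the claw settle, then lower it.

Request:
jog_arm --targets '[{"turn": [0, 0, 0], "slide": [0, 0, 0], "claw": 40}, {"turn": [0, 0, 0], "slide": [0, 0, 0], "claw": 40}, {"turn": [0, 0, 0], "slide": [0, 0, -10], "claw": 40}, {"turn": [0, 0, 0], "slide": [0, 0, -10], "claw": 40}, {"turn": [0, 0, 0], "slide": [0, 0, -9], "claw": 40}]'

```text
t: 9.25
eef_pos: [610.9, 50.7, 12.6]
tcp_rot: [-3.141, -0.0, 1.721]
ft_force: [0.4, 0.1, -0.6]
opening: 0.401
grip_force: 0.0
```

Request:
jog_arm --targets '[{"turn": [0, 0, 0], "slide": [0.9, -5.9, 0], "claw": 40}, {"turn": [0, 0, 0], "slide": [0.9, -5.9, 0], "claw": 40}, {"turn": [0, 0, 0], "slide": [0.9, -5.9, 0], "claw": 40}, {"turn": [0, 0, 0], "slide": [0.6, -4, 0], "claw": 40}, {"turn": [0, 0, 0], "slide": [0.6, -4, 0], "claw": 40}]'

```text
t: 9.88
eef_pos: [615.2, 24.6, 13.8]
tcp_rot: [3.141, 0.0, 1.721]
ft_force: [-0.2, -0.7, 0.2]
opening: 0.401
grip_force: 0.0
```

Request:
jog_arm --targets '[{"turn": [0, 0, 0], "slide": [0.45, -3, 0], "claw": 40}, {"turn": [0, 0, 0], "slide": [0.45, -3, 0], "claw": 40}, {"turn": [0, 0, 0], "slide": [0.45, -3, 0], "claw": 40}, {"turn": [0, 0, 0], "slide": [0.3, -2, 0], "claw": 40}, {"turn": [0, 0, 0], "slide": [0.3, -2, 0], "claw": 40}]'

```text
t: 10.5
eef_pos: [616.7, 12.3, 13.6]
tcp_rot: [-3.141, -0.001, 1.721]
ft_force: [-1.0, 5.2, 1.7]
opening: 0.402
grip_force: 2.7
```

Request:
jog_arm --targets '[{"turn": [0, 0, 0], "slide": [0.15, -1, 0], "claw": 40}, {"turn": [0, 0, 0], "slide": [0.15, -1, 0], "claw": 40}, {"turn": [0, 0, 0], "slide": [0.15, -1, 0], "claw": 40}]'

```text
t: 10.88
eef_pos: [617.1, 9.4, 13.6]
tcp_rot: [-3.141, -0.001, 1.721]
ft_force: [-1.0, 5.9, 2.0]
opening: 0.401
grip_force: 2.7
```

Request:
jog_arm --targets '[{"turn": [0, 0, 0], "slide": [0.15, -1, 0], "claw": 40}, {"turn": [0, 0, 0], "slide": [0.15, -1, 0], "claw": 40}, {"turn": [0, 0, 0], "slide": [0, 0, 0], "claw": 40}]'

```text
t: 11.25
eef_pos: [617.4, 7.3, 13.6]
tcp_rot: [-3.141, -0.0, 1.721]
ft_force: [-1.5, 5.0, 1.5]
opening: 0.402
grip_force: 2.4
```

Request:
jog_arm --targets '[{"turn": [0, 0, 0], "slide": [0.1, -0.7, 0], "claw": 40}, {"turn": [0, 0, 0], "slide": [0.1, -0.7, 0], "claw": 40}, {"turn": [0, 0, 0], "slide": [0, 0, 0], "claw": 40}]'

```text
t: 11.62
eef_pos: [617.7, 6.2, 13.7]
tcp_rot: [-3.141, -0.001, 1.721]
ft_force: [-1.5, 7.4, 2.0]
opening: 0.4
grip_force: 3.8
```

Request:
jog_arm --targets '[{"turn": [0, 0, 0], "slide": [0.1, -0.6, 0], "claw": 40}, {"turn": [0, 0, 0], "slide": [0.1, -0.6, 0], "claw": 40}, {"turn": [0, 0, 0], "slide": [0, 0, 0], "claw": 40}]'

```text
t: 12.0
eef_pos: [617.7, 6.1, 13.7]
tcp_rot: [-3.141, -0.002, 1.721]
ft_force: [-1.5, 15.6, 3.0]
opening: 0.399
grip_force: 7.8
```

Request:
jog_arm --targets '[{"turn": [0, 0, 0], "slide": [-1.2, 7.9, 0], "claw": 40}, {"turn": [0, 0, 0], "slide": [-0.6, 4, 20], "claw": 40}, {"turn": [0, 0, 0], "slide": [0, 0, 40], "claw": 40}, {"turn": [0, 0, 0], "slide": [0, 0, 40], "claw": 80}, {"turn": [0, 0, -10], "slide": [-13, -11, 0], "claw": 80}]'

```text
t: 12.62
eef_pos: [605.2, 5.2, 118.1]
tcp_rot: [3.134, 0.001, 1.544]
ft_force: [-0.3, -0.4, -0.4]
opening: 0.556
grip_force: 0.0
```

Request:
jog_arm --targets '[{"turn": [0, 0, -10], "slide": [-13, -11, 0], "claw": 80}, {"turn": [0, 0, -10], "slide": [-13, -11, 0], "claw": 80}, {"turn": [0, 0, -10], "slide": [-13, -11, 0], "claw": 80}, {"turn": [0, 0, -10], "slide": [-13, -11, 0], "claw": 80}, {"turn": [0, 0, -10], "slide": [-13, -11, 0], "claw": 80}]'

```text
t: 13.25
eef_pos: [538.2, -50.3, 115.1]
tcp_rot: [3.14, -0.001, 0.668]
ft_force: [-0.6, 0.2, -0.4]
opening: 0.797
grip_force: 0.0
```

Request:
jog_arm --targets '[{"turn": [0, 0, -10], "slide": [-13, -11, 0], "claw": 80}, {"turn": [0, 0, -10], "slide": [-13, -11, 0], "claw": 80}, {"turn": [0, 0, -10], "slide": [-13, -11, 0], "claw": 80}, {"turn": [0, 0, 0], "slide": [0, 0, 0], "claw": 80}, {"turn": [0, 0, 0], "slide": [0, 0, 0], "claw": 80}]'

```text
t: 13.88
eef_pos: [500.0, -82.7, 114.4]
tcp_rot: [3.141, -0.001, 0.154]
ft_force: [0.5, 0.2, 0.0]
opening: 0.804
grip_force: 0.0
```

```bash
python3 - <<'E'
from cell import *
from h import *
import cv2,pickle
s=state(); print(s["t"],s["eef_pos"],s["opening"],tojig(J,s["eef_pos"][:2],s["tcp_rot"][2]))
r=read_camera("wrist"); pickle.dump(r,open("w5.pkl","wb"))
cv2.imwrite("pics/w5.png",cv2.resize(r["frame"],(768,576),interpolation=cv2.INTER_CUBIC))
E
```

```text
13.875 [499.964082   -82.69716247 114.36662885] 0.8039812494517397 (array([-129.62142046,  -99.35581532]), np.float64(0.004937897541607478))
```

View pics/w5.png

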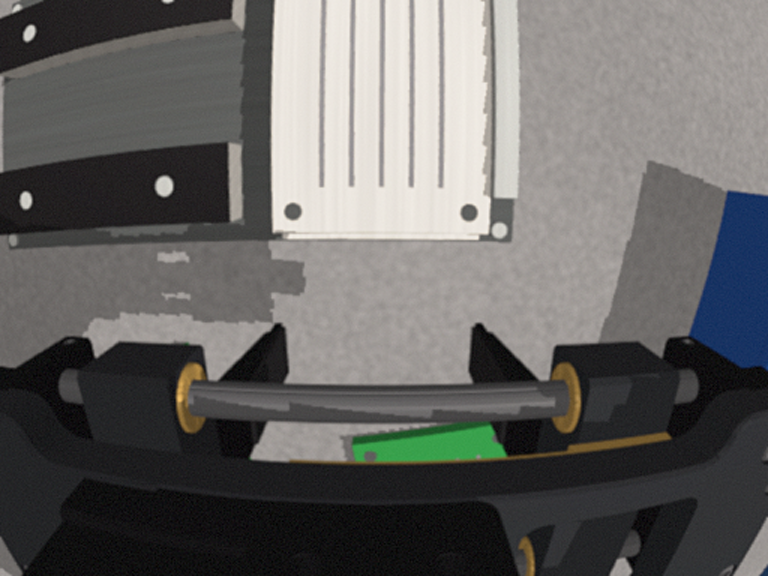

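The pile looks squared in y, with the feed plate on top (edges at columns 272–490, end stop at 497). The lower plates show just past its robot-side edge (row 238). The green plate's edge is near rows 425–438, so I'll check it for clearance.

```bash
python3 - <<'E'
from h import *
import pickle
w=pickle.load(open("w5.pkl","rb")); g=lambda x,y,z:tojig(J,onz(w,(x/1.5,y/1.5),z,True),0)[0].round(1)
print("green",g(350,438,12),g(490,425,12))
print("feed -x edge",g(275,234,44),g(480,234,44),"under",g(290,238,32),g(450,238,32))
print("feed +y",g(272,100,44),g(272,200,44),"-y",g(489,100,44),g(490,200,44),"stop",g(496,190,50),g(494,60,50),"base",g(12,247,8),g(511,241,8))
E
```

```text
green [-241.1  -79.4] [-231.7 -180.3]
feed -x edge [-91.4 -42.3] [ -90.8 -154.5] under [-95.4 -48.3] [ -95.1 -139.8]
feed +y [-17.8 -41.5] [-72.7 -41.2] -y [ -17. -158.] [ -72.  -159.4] stop [ -66.2 -161. ] [   4.5 -159.4] base [-98.2 197.2] [ -99.5 -183.9]
```

Request:
jog_arm --targets '[{"turn": [0, 0, -0.25], "slide": [0, 0, -40], "claw": 80}, {"turn": [0, 0, 0], "slide": [0, 0, -40], "claw": 80}, {"turn": [0, 0, 0], "slide": [0, 0, -21], "claw": 80}, {"turn": [0, 0, 0], "slide": [6.9, 1.05, 0], "claw": 80}, {"turn": [0, 0, 0], "slide": [6.9, 1.05, 0], "claw": 80}]'

```text
t: 14.55
eef_pos: [514.4, -80.5, 13.4]
tcp_rot: [3.141, -0.001, 0.147]
ft_force: [0.4, 0.8, -0.3]
opening: 0.797
grip_force: 0.0
```

Request:
jog_arm --targets '[{"turn": [0, 0, 0], "slide": [4, 0.6, 0], "claw": 80}, {"turn": [0, 0, 0], "slide": [4, 0.6, 0], "claw": 80}, {"turn": [0, 0, 0], "slide": [3, 0.45, 0], "claw": 80}, {"turn": [0, 0, 0], "slide": [3, 0.45, 0], "claw": 80}, {"turn": [0, 0, 0], "slide": [3, 0.45, 0], "claw": 80}]'

```text
t: 15.18
eef_pos: [530.1, -78.0, 12.7]
tcp_rot: [-3.142, 0.0, 0.146]
ft_force: [-2.6, -0.7, 2.7]
opening: 0.803
grip_force: 1.8
```

Request:
jog_arm --targets '[{"turn": [0, 0, 0], "slide": [2, 0.3, 0], "claw": 80}, {"turn": [0, 0, 0], "slide": [1.5, 0.22, 0], "claw": 80}, {"turn": [0, 0, 0], "slide": [1.5, 0.22, 0], "claw": 80}]'

```text
t: 15.55
eef_pos: [535.1, -77.3, 12.6]
tcp_rot: [-3.142, 0.0, 0.146]
ft_force: [-4.0, -0.9, 2.2]
opening: 0.802
grip_force: 2.2
```

Request:
jog_arm --targets '[{"turn": [0, 0, 0], "slide": [1, 0.15, 0], "claw": 80}, {"turn": [0, 0, 0], "slide": [1, 0.15, 0], "claw": 80}, {"turn": [0, 0, 0], "slide": [0, 0, 0], "claw": 80}]'

```text
t: 15.92
eef_pos: [537.2, -77.0, 12.6]
tcp_rot: [3.142, -0.0, 0.146]
ft_force: [-4.3, -1.1, 1.5]
opening: 0.802
grip_force: 2.0
```

Request:
jog_arm --targets '[{"turn": [0, 0, 0], "slide": [0.8, 0.12, 0], "claw": 80}, {"turn": [0, 0, 0], "slide": [0.8, 0.12, 0], "claw": 80}, {"turn": [0, 0, 0], "slide": [0, 0, 0], "claw": 80}]'

```text
t: 16.3
eef_pos: [537.7, -76.8, 12.6]
tcp_rot: [-3.141, 0.002, 0.146]
ft_force: [-8.7, -2.9, 4.3]
opening: 0.802
grip_force: 4.9
```

Wall contact is starting, so I'll press a bit more.

Request:
jog_arm --targets '[{"turn": [0, 0, 0], "slide": [0.8, 0.12, 0], "claw": 80}, {"turn": [0, 0, 0], "slide": [0.8, 0.12, 0], "claw": 80}, {"turn": [0, 0, 0], "slide": [0, 0, 0], "claw": 80}]'

```text
t: 16.68
eef_pos: [537.6, -76.6, 12.4]
tcp_rot: [-3.14, 0.006, 0.146]
ft_force: [-16.8, -6.3, 8.1]
opening: 0.804
grip_force: 8.9
```

```bash
python3 - <<'E'
from cell import *
from h import *
import cv2,pickle
s=state(); print(s["t"],s["eef_pos"],s["ft_force"],tojig(J,s["eef_pos"][:2],s["tcp_rot"][2]))
r=read_camera("wrist"); pickle.dump(r,open("w6.pkl","wb"))
cv2.imwrite("pics/w6.png",cv2.resize(r["frame"],(768,576),interpolation=cv2.INTER_CUBIC))
E
```

```text
16.675 [537.62730524 -76.60938618  12.39958311] [-16.81001515  -6.34409487   8.0812652 ] (array([-91.47177887, -98.9265701 ]), np.float64(-0.0026559699066534825))
```

View pics/w6.png

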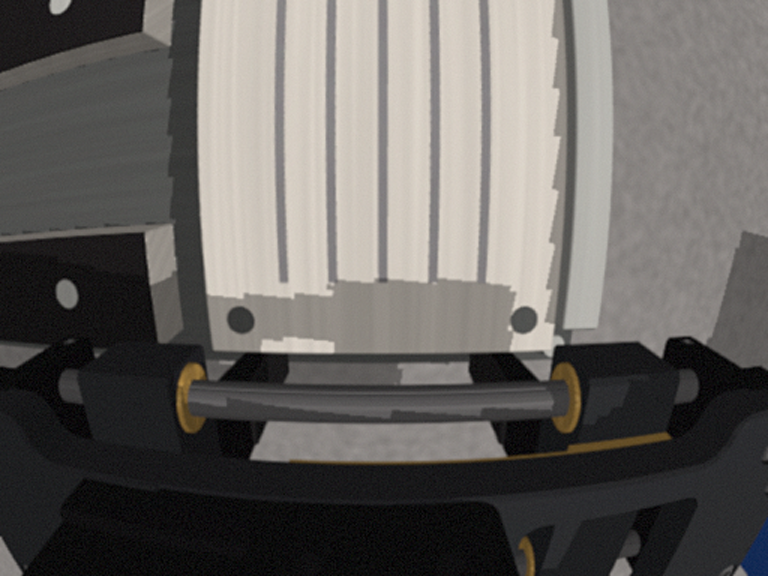

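Both fingers bear on the pile's robot-side edges, and all the plates look flush there. Now I'll repeat the y push.

Request:
jog_arm --targets '[{"turn": [0, 0, 0], "slide": [-8, -1.2, 0], "claw": 80}, {"turn": [0, 0, 0], "slide": [0, 0, 40], "claw": 80}, {"turn": [0, 0, 0], "slide": [0, 0, 40], "claw": 40}, {"turn": [0, 0, 10], "slide": [9, 14.3, 0], "claw": 40}, {"turn": [0, 0, 10], "slide": [9, 14.3, 0], "claw": 40}]'

```text
t: 17.35
eef_pos: [551.6, -49.0, 93.6]
tcp_rot: [3.139, -0.003, 0.5]
ft_force: [0.0, 0.3, 0.3]
opening: 0.538
grip_force: 0.0
```

Request:
jog_arm --targets '[{"turn": [0, 0, 10], "slide": [9, 14.3, 0], "claw": 40}, {"turn": [0, 0, 10], "slide": [9, 14.3, 0], "claw": 40}, {"turn": [0, 0, 10], "slide": [9, 14.3, 0], "claw": 40}, {"turn": [0, 0, 10], "slide": [9, 14.3, 0], "claw": 40}, {"turn": [0, 0, 10], "slide": [9, 14.3, 0], "claw": 40}]'

```text
t: 17.98
eef_pos: [596.5, 22.9, 92.9]
tcp_rot: [3.139, -0.001, 1.373]
ft_force: [-0.4, -0.2, 0.7]
opening: 0.396
grip_force: 0.0
```

Request:
jog_arm --targets '[{"turn": [0, 0, 10], "slide": [9, 14.3, 0], "claw": 40}, {"turn": [0, 0, 10], "slide": [9, 14.3, 0], "claw": 40}, {"turn": [0, 0, 0.2], "slide": [0, 0, 0], "claw": 40}, {"turn": [0, 0, 0], "slide": [0, 0, 0], "claw": 40}]'

```text
t: 18.48
eef_pos: [613.3, 50.6, 92.6]
tcp_rot: [3.141, 0.0, 1.717]
ft_force: [0.1, -0.1, 1.8]
opening: 0.4
grip_force: 0.0
```

Request:
jog_arm --targets '[{"turn": [0, 0, 0.2], "slide": [-2, -0.3, -40], "claw": 40}, {"turn": [0, 0, 0], "slide": [0, 0, -38], "claw": 40}, {"turn": [0, 0, 0], "slide": [0, 0, 0], "claw": 40}, {"turn": [0, 0, 0], "slide": [1.8, -11.9, 0], "claw": 40}, {"turn": [0, 0, 0], "slide": [1.8, -11.9, 0], "claw": 40}]'

```text
t: 19.1
eef_pos: [615.9, 25.7, 16.3]
tcp_rot: [3.139, 0.001, 1.723]
ft_force: [0.3, -0.3, 0.9]
opening: 0.4
grip_force: 0.0
```

Request:
jog_arm --targets '[{"turn": [0, 0, 0], "slide": [1.2, -7.9, 0], "claw": 40}, {"turn": [0, 0, 0], "slide": [0.6, -4, 0], "claw": 40}, {"turn": [0, 0, 0], "slide": [0.6, -4, 0], "claw": 40}, {"turn": [0, 0, 0], "slide": [0.3, -2, 0], "claw": 40}, {"turn": [0, 0, 0], "slide": [0, 0, 0], "claw": 40}]'

```text
t: 19.73
eef_pos: [617.6, 9.0, 14.6]
tcp_rot: [-3.142, -0.0, 1.724]
ft_force: [-0.9, -1.1, -0.1]
opening: 0.399
grip_force: 0.0
```

Request:
jog_arm --targets '[{"turn": [0, 0, 0], "slide": [0.15, -1, 0], "claw": 40}, {"turn": [0, 0, 0], "slide": [0.15, -1, 0], "claw": 40}, {"turn": [0, 0, 0], "slide": [0, 0, 0], "claw": 40}]'

```text
t: 20.1
eef_pos: [617.9, 7.0, 14.7]
tcp_rot: [3.142, -0.0, 1.724]
ft_force: [0.1, -0.6, 0.6]
opening: 0.401
grip_force: 0.0
```

Request:
jog_arm --targets '[{"turn": [0, 0, -0.2], "slide": [0.15, -1, 0], "claw": 40}, {"turn": [0, 0, 0], "slide": [0.15, -1, 0], "claw": 40}, {"turn": [0, 0, 0], "slide": [0, 0, 0], "claw": 40}]'

```text
t: 20.48
eef_pos: [618.0, 6.2, 14.7]
tcp_rot: [-3.141, -0.001, 1.72]
ft_force: [0.2, 10.0, 1.2]
opening: 0.399
grip_force: 4.8
```

Request:
jog_arm --targets '[{"turn": [0, 0, 0], "slide": [0.1, -0.8, 0], "claw": 40}, {"turn": [0, 0, 0], "slide": [0.1, -0.8, 0], "claw": 40}, {"turn": [0, 0, 0], "slide": [0, 0, 0], "claw": 40}]'

```text
t: 20.85
eef_pos: [618.0, 6.1, 14.7]
tcp_rot: [-3.141, -0.003, 1.72]
ft_force: [-0.6, 20.6, 2.4]
opening: 0.402
grip_force: 10.4
```

The end stop was met at the same place as before (about 20 N). I'll back off and look from above.

Request:
jog_arm --targets '[{"turn": [0, 0, 0], "slide": [-1.2, 7.9, 0], "claw": 40}, {"turn": [0, 0, 0], "slide": [0, 0, 40], "claw": 40}, {"turn": [0, 0, 0], "slide": [0, 0, 55], "claw": 40}, {"turn": [0, 0, 0], "slide": [-8, -40, 40], "claw": 100}, {"turn": [0, 0, 0], "slide": [-8, -45, 40], "claw": 100}]'

```text
t: 21.48
eef_pos: [600.9, -74.3, 191.2]
tcp_rot: [3.141, 0.0, 1.722]
ft_force: [0.9, -0.6, 0.4]
opening: 0.559
grip_force: 0.0
```

Request:
jog_arm --targets '[{"turn": [0, 0, 0], "slide": [0, -50, 0], "claw": 100}, {"turn": [0, 0, 0], "slide": [0, -40, 0], "claw": 100}, {"turn": [0, 0, 0], "slide": [0, -30, 0], "claw": 100}, {"turn": [0, 0, 0], "slide": [0, 0, 0], "claw": 100}]'

```text
t: 21.98
eef_pos: [601.0, -195.7, 189.5]
tcp_rot: [-3.142, 0.0, 1.718]
ft_force: [-0.3, 0.8, -0.3]
opening: 0.964
grip_force: 0.0
```

```bash
python3 - <<'E'
from cell import *
from h import *
import cv2,pickle
s=state(); print(s["t"],s["eef_pos"])
r=read_camera("wrist"); pickle.dump(r,open("w7.pkl","wb"))
cv2.imwrite("pics/w7.png",cv2.resize(r["frame"][60:260,120:386],(798,600),interpolation=cv2.INTER_CUBIC))
E
```

```text
21.975 [ 600.95101554 -195.70912385  189.47175449]
```

View pics/w7.png

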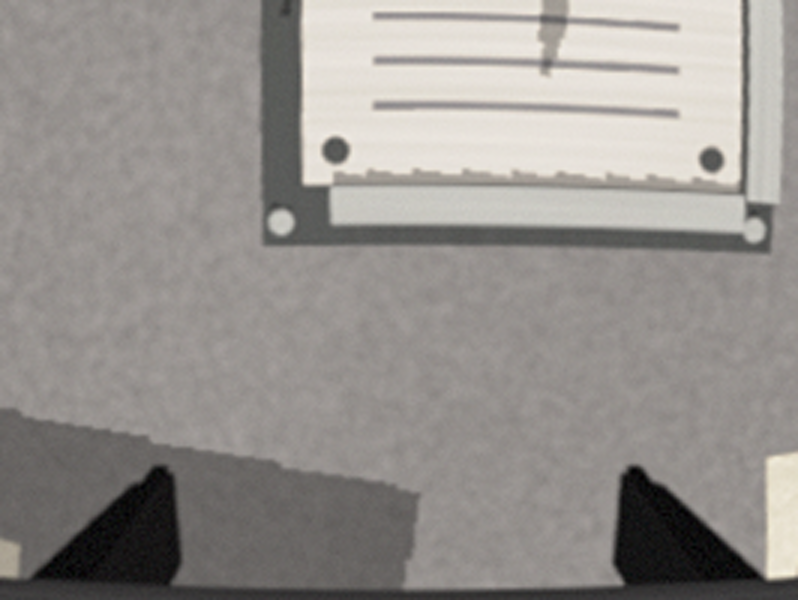

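The feed plate sits against both walls in this view (end stop at row 187, fence at column 745), and nothing shows beyond its robot-side edge. I'll do one quick numeric check of the gaps.

```bash
python3 - <<'E'
from h import *
import pickle
w=pickle.load(open("w7.pkl","rb")); g=lambda x,y,z:tojig(J,onz(w,(120+x/3,60+y/3),z,True),0)[0].round(1)
print("feed -x",g(302,20,44),g(303,180,44),"+x",g(741,20,44),g(742,170,44),"fence",g(749,20,50),g(746,180,50),"stop",g(340,185,50),g(735,194,50),"base",g(263,244,8),g(770,250,8))
E
```

```text
feed -x [ -79.4 -101.8] [ -79.3 -158.7] +x [ 78.8 -95.6] [  79.6 -151.6] fence [ 79.5 -96.4] [  78.9 -155.2] stop [ -66.  -160.5] [  74.7 -160.5] base [ -99.3 -184.1] [ 108.6 -183.7]
```

The feed plate's edges measure −79.4 to +79.2 in x, so it is flush and square. I'm handing the job in.

```bash
python3 -c "
from cell import *
print(job_done())"
```

```text
the job is handed in; nothing more can be done
None
```

The feed plate was slid across onto the pile, all three plates were pushed up against the end stop and the back fence, and the job was handed in at about 22 s; no verdict came back, and I measured only the top plate afterwards (x edges within about 1 mm of the squared place), not the two under it.

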